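Pin the collar of a revolving display stand

ROBOT

A 6-joint arm with a two-finger parallel gripper is mounted at the origin on the work surface. World frame = base frame: x ahead of the robot, y to its left, z up, the work surface at z = 0. Lengths are in m, angles in rad, forces in N, time in s.
With the tool pointing down it reaches from about 0.35 to 0.8 m from the base axis. Payload 7.3 kg.
Tool frame: the origin (TCP) lies midway between the tips of the shut fingers; the grasp point (between the pads) lies robot.grip_point_offset behind it (robot.grip_point_offset is the distance from the TCP to the grasp point, in m); z points along the fingers, y is the line along which they close (so a half turn about z gives the same grasp; the last joint's range is limited). The gripper opens to 85 mm and grips with 20 to 120 N. Pads are 22 mm wide; open, the fingers measure 114 mm over their backs; the gripper's body (76 mm by 85 mm) begins 54 mm behind the grasp point. The pads swing forward as they close: fully open they stand 13 mm farther back than shut.
Start: joints at [0.998, 0.342, 1.524, -0, 1.275, -0.146], TCP at [0.217, 0.478, 0.231] pointing down, gripper open.
Joint ranges: [-2.53, 2.53], [-0.77, 2.02], [0.04, 2.7], [-1, 4.14], [0.28, 2.66], [-3.11, 3.11]. Speed limits (rad/s): [2.57, 2.57, 3.14, 3.14, 3.14, 3.14].

INTERFACE

Orientations are given as a unit quaternion [w, x, y, z].
In Python, from workcell import robot gives the robot as it stands.
- The arm moves only by the tool step_arm, never from a script. Its argument "rows" is a list of rows, each an object with "hand": the opening, from 0 (shut) to 1 (fully open); "linear": the shift along the tool's x, y, z in units of 60 mm (1.0 is 60 mm), a list of three; "roll": the turn about the tool's z in rad. In form: [{"hand": hand, "linear": [tx, ty, tz], "roll": roll}, ...]. A call has 1 to 10 rows; each row shifts and turns the commanded pose from where the row before left it, along the tool's axes as they then stand; what a row does not reach is not made up. A row lasts 1/8 s, in which the tool goes at most 62.5 mm and 10.7 degrees, less where a joint would pass 70% of its speed; a pose out of reach is approached as far as the arm can. A call is refused whole if a number of a shift passes 1 or a number of a turn 0.188, either way. A call with a gripper value outside its range is refused whole. The fingers move at their own pace and stop on an object; "grip_force" is the grip in N (left out, the last holds). Time passes only in rows, so rows that do not move let the fingers close. It gives the time, the measured TCP pose, the force, the opening and the grip force at its end, in the units of the state.
- robot.sense(): the state, without advancing time (a new reading comes with each control period).
- robot.read_camera(name): name is "scene" or "top"; returns (picture, depth): 480x640x3 uint8, blue, green, red; 480x640 float32, m along the optical axis (not along the pixel's ray), 0 where there is no reading.
- robot.calibration(name): a dict with "camera_matrix" (3x3 intrinsics, pixels), "R" (3x3) and "t" (3): a world point X has camera coordinates R X + t. Camera axes: x right, y down, z forward; pixel columns grow to the right and rows downward; lengths in m; the calibration is good to about 2 mm. A picture is of the moment at which its call begins. calibration takes no time and is no camera call.
- robot.close_job(): hands the job in; it is judged then, once.
Trained networks look in the newest picture that a camera, given by its name, has taken for a name from the list of things; names that differ only in an ending like _2 or _b are one class to them, and where a whole thing is asked for, a point or a joint stands for the part that bears it (a point fixed in the world has none). Each returns a list of dicts, best first, with "p" (0 to 1); they miss things now and then, are a little off and sometimes report something else, mostly with a low value. They report only what shows in the picture. A call takes as long as a camera call. They do not tell look-alikes from the thing itself.
- robot.spot_in(name, camera): "centre" ([x, y, z] in m, in world coordinates, good to about 4 mm: the middle of the surface that is visible of it).
- robot.landmark_of(name, camera): "centre" ([x, y, z] in m, in world coordinates, good to about 4 mm: a listed point, or the origin of a listed thing).
The state is a dict: "time": time; "qpos": joint angles; "qd": joint speeds; "effort": joint torques, N m; "tcp_pos": TCP position; "orientation": TCP orientation; "contact_force": force on the tool from outside, world axes, zero at the start; "wrist_torque": the same for the moment, N m; "opening": opening from 0.0 (shut) to 1.0 (fully open); "grip_force": force on a finger pad.
Only numpy, scipy, OpenCV 4.12 (cv2) and the standard library are available. Lean on these libraries where they do the work, as an engineer would, in place of code of your own. Each camera call takes 0.05 s, during which the arm holds its last target. There are 200 camera calls.

TASK

Take the red-topped locking pin from its wooden block, put it through the hole in the stand's loose wooden collar and turn the collar until the pin finds the locking hole hidden underneath, somewhere beneath the yellow band; then push it fully home and let go. Feel for the hole gently, pressing with well under 20 N. Leave the mug, the hen and the jar standing where they are.

Things in the scene. Friction and masses are not known exactly. Their poses are not given: they have to be found in the camera images.
- base: Foot of a revolving display stand, fixed to the table; round, 196 mm across. Green outer skirt 30 mm high; inside it a hard, flat, dark metal bed, face 36 mm above the table. A steel post, 24 mm thick, 56 mm high, stands in the middle and carries the collar. Origin: centre of the underside, on the axis of rotation; z up, x to the middle of the yellow band.
- band_mid (a point): Middle of the yellow band on the green skirt, 90.5 mm from the base axis along base +x, 31.5 mm up; the band spans 0.45 rad either side. In the bed, 56 mm from the axis, is the locking hole, upright, 14 mm wide, 28 mm deep, hidden by the collar: its angle is unknown, but within 0.33 rad either side of base +x.
- collar: Loose pale wooden disc, 158 mm across, 16 mm thick, 0.3 to 0.5 kg, lying on four small glides under its middle, round the post with 1 mm of play. Turns endlessly either way under a few newtons at its hole. Origin on its axis at the glides' underside (36 mm above the table); underside at 1.5 mm, top at 17.5 mm. x points to its hole, z up.
- collar_hole (a point): Centre of the mouth of the collar's only upright through hole, 14 mm wide, 56 mm from the axis, at the top face (53.5 mm above the table). It starts 0.75 to 1.8 rad counter-clockwise (from above) of the middle of the yellow band, so the holes do not line up at first.
- pin: Locking pin, 78 mm long, 0.12 kg: steel shaft 12 mm thick, 38 mm long, its last 4 mm tapering to 8 mm; above it a round red grip, 22 mm thick, 40 mm high, whose underside is the shoulder. Origin: centre of the tip's end; z up the pin. Starts upright. Tip on the bed: shoulder 20.5 mm above the collar; fully home: shoulder on the collar, tip 15.5 mm above the table.
- pin_grip (a point): Point on the pin's axis in the red grip, 64 mm from the tip's end and 26 mm above the shoulder: the place to take it.
- holder: Dark wooden block, 64 x 64 x 45 mm high, fixed to the table, with a loose 16 mm hole in its top in which the pin stands on its shoulder. Origin: centre of the underside.
- mug: Bystander: white mug, 80 mm across, 95 mm high, handle on its +y side. Origin: centre of the underside.
- hen: Bystander: white porcelain hen with blue wings and tail and red comb, 65 mm across, 97 mm high. Origin: centre of the underside.
- jar: Bystander: amber glass jar with brass cap, 66 mm across, 100 mm high. Origin: centre of the underside.
There are look-alikes about, which are no part of the job. Leave any black or turquoise look-alike of the pin alone.

How it is judged:
On the way:
1. the pin's tip has entered the collar's hole, 4 mm or more below the collar's top face (z of pin in the frame of collar below 0.0135 m and horizontal distance between pin and collar_hole below 0.005 m).
At the end, for the whole second after the job is handed in: The pin stands upright (0.08 rad) in the collar's hole (5 mm), fully home in the base (tip within 3 mm of its seat), released and at rest; the collar lies flat on the base (raised under 4 mm, 0.05 rad); mug, hen and jar stand upright (0.15 rad) within 20 mm of their starts (z of pin in the frame of base below 0.0185 m and horizontal distance between pin and collar_hole below 0.005 m and angle between pin's own z axis and vertical below 0.08 rad and z of collar in the frame of base below 0.04 m and angle between collar's own z axis and vertical below 0.05 rad and linear speed of pin below 0.02 m/s and angular speed of collar below 0.1 rad/s and distance of each of mug, hen, jar from where it was at the start of the episode below 0.02 m and angle between each of mug, hen, jar's own z axis and vertical below 0.15 rad); the robot touches nothing.
It fails at once if the pin presses on the base with more than 25 N (contact force between pin and base above 25 N).
It fails at once if the pin presses on the collar with more than 25 N (contact force between pin and collar above 25 N).
It fails at once if the mug, the hen or the jar is moved by more than 20 mm or tipped by more than 0.3 rad (distance of any of mug, hen, jar from where it was at the start of the episode above 0.02 m or angle between any of mug, hen, jar's own z axis and vertical above 0.3 rad).
It also fails if it takes over 72 s, if anything falls off the work surface, if the arm or the gripper's body presses on something with over 40 N, if the wrist force passes 120 N, or if a joint passes its speed limit or range.

## Working session

There is one attempt and no reset: what is moved stays moved. The work goes in short steps, Python scripts to look and compute and a tool call to move; the robot and the scene stay as the last step left them, time stands still between calls to the robot, and variables do not carry over. Pictures are saved under pics/ and viewed, at most 10 in all, crops included, and the job is handed in when it is done.

Besides the shell and the picture viewer there is one more tool, called after "Call:" as name([rows], argument=value, ...), one row to a line, values as JSON. step_arm: Moves the arm, as the interface text tells. Its arguments: {"type":"object","properties":{"rows":{"type":"array"},"grip_force":{"type":"number"}},"required":["rows"]}

```bash
mkdir -p pics
cat > h.py <<'E'
import numpy as np, cv2
from workcell import robot
def pix(cam,X):
    c=robot.calibration(cam); p=c["R"]@np.array(X)+np.ravel(c["t"]); u=np.array(c["camera_matrix"])@p; return u[:2]/u[2]
def back(cam,u,v,d):
    c=robot.calibration(cam); K=np.array(c["camera_matrix"]); p=np.linalg.solve(K,[u,v,1])*d
    return np.array(c["R"]).T@(p-np.ravel(c["t"]))
def plane(cam,u,v,z):
    c=robot.calibration(cam); R=np.array(c["R"]);o=-R.T@np.ravel(c["t"]); r=R.T@np.linalg.solve(np.array(c["camera_matrix"]),[u,v,1])
    return o+r*(z-o[2])/r[2]
E
python3 - <<'E'
from h import *
np.set_printoptions(precision=3,suppress=True)
for cam in("scene","top"):
    im,d=robot.read_camera(cam); cv2.imwrite(f"pics/{cam}1.png",im)
    for n in("pin_grip","collar_hole","band_mid","base","collar","holder","mug","hen","jar"):
        for r in robot.landmark_of(n,cam)[:4]: print(cam,n,round(r["p"],2),np.array(r["centre"]),pix(cam,r["centre"]).round())
s=robot.sense();print(s, robot.grip_point_offset)
E
```

```text
scene pin_grip 0.96 [ 0.445 -0.319  0.064] [117. 336.]
scene pin_grip 0.93 [ 0.394 -0.265  0.067] [117. 304.]
scene pin_grip 0.69 [ 0.437 -0.164  0.064] [178. 278.]
scene pin_grip 0.67 [ 0.461 -0.247  0.069] [157. 309.]
scene collar_hole 0.96 [0.515 0.179 0.052] [313. 205.]
scene collar_hole 0.72 [ 0.471  0.341 -0.002] [329. 189.]
scene band_mid 0.77 [0.591 0.168 0.035] [343. 224.]
scene base 0.96 [0.513 0.123 0.001] [299. 238.]
scene base 0.63 [0.513 0.122 0.035] [299. 225.]
scene collar 0.92 [0.508 0.123 0.036] [297. 223.]
scene holder 0.88 [ 0.462 -0.247  0.001] [163. 341.]
scene mug 0.92 [ 0.667 -0.203 -0.001] [284. 368.]
scene hen 0.69 [ 0.473  0.341 -0.001] [329. 188.]
scene jar 0.7 [0.772 0.05  0.003] [405. 296.]
top pin_grip 0.63 [ 0.554 -0.264  0.064] [455. 271.]
top pin_grip 0.56 [ 0.394 -0.266  0.061] [456. 346.]
top pin_grip 0.51 [ 0.436 -0.168  0.06 ] [410. 326.]
top pin_grip 0.5 [ 0.465 -0.242  0.074] [446. 313.]
top collar_hole 0.82 [0.51  0.175 0.054] [251. 291.]
top band_mid 0.77 [0.592 0.17  0.033] [256. 254.]
top base 0.88 [ 0.513  0.125 -0.001] [276. 290.]
top collar 0.56 [0.516 0.122 0.038] [277. 288.]
top collar 0.55 [ 0.671 -0.2    0.002] [420. 220.]
top holder 0.58 [ 0.463 -0.241  0.002] [439. 312.]
top mug 0.82 [ 0.675 -0.201  0.002] [421. 219.]
top hen 0.81 [ 0.471  0.348 -0.002] [178. 308.]
top jar 0.61 [0.772 0.041 0.003] [314. 176.]
{'time': 1.0, 'qpos': array([ 0.998,  0.342,  1.524, -0.   ,  1.275, -0.146]), 'qd': array([-0.   ,  0.002,  0.   ,  0.   , -0.002,  0.001]), 'effort': array([ -0.001, -43.357, -24.627,  -0.   ,   0.   ,  -0.   ]), 'tcp_pos': array([0.217, 0.478, 0.231]), 'orientation': array([0.   , 0.212, 0.977, 0.   ]), 'contact_force': array([-0.583,  0.306, -0.654]), 'wrist_torque': array([-0.018,  0.016, -0.078]), 'grip_force': 0.0, 'opening': 1.001404441136086} 0.0187
```

View pics/scene1.png

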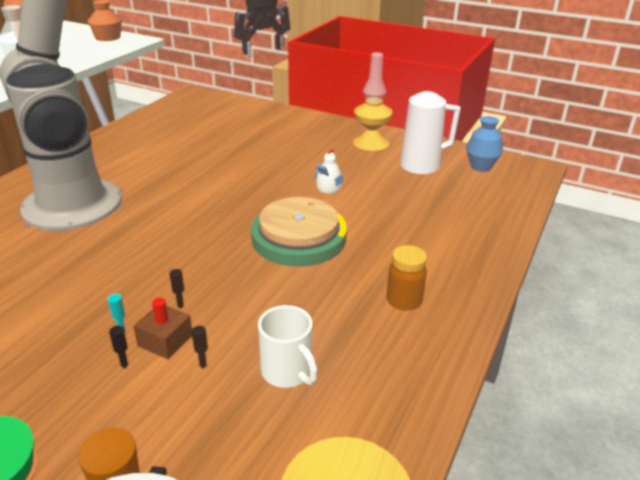

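View pics/top1.png

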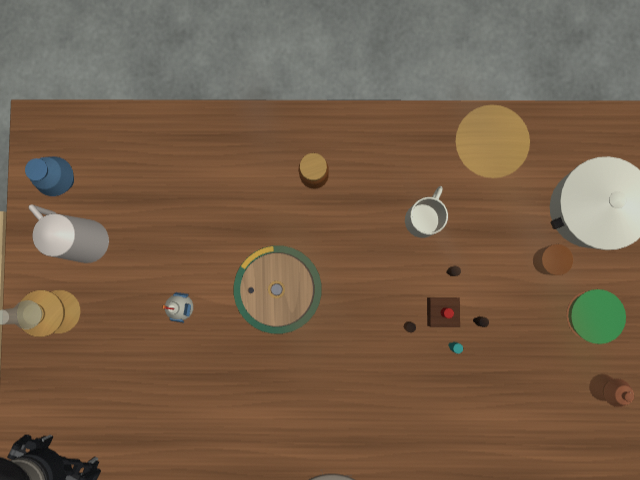

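The scene picture shows the red pin in its block at (160,312), with black and turquoise look-alikes round it, and the collar stand at (299,220). In the top view the pin is at (448,313), the collar hole at (251,290), the post at (277,290) and the band at about (257,255).

Run:
```python
from h import *
np.set_printoptions(precision=4,suppress=True)
T={c:robot.read_camera(c) for c in("scene","top")}
def cen(cam,box,f):
    x0,y0,x1,y1=box; im=T[cam][0][y0:y1,x0:x1].astype(int); m=f(im[...,0],im[...,1],im[...,2])
    v,u=np.nonzero(m); return u.mean()+x0,v.mean()+y0,len(u),u.min()+x0,u.max()+x0,v.min()+y0,v.max()+y0
red=lambda b,g,r:(r>120)&(g<60)&(b<60)
a=cen("scene",(140,285,185,335),red); b=cen("top",(430,295,465,330),red); print("red",a,b)
def tri(p,q):
    A=[]
    P=[]
    for cam in("scene","top"):
        c=robot.calibration(cam);P.append(np.array(c["camera_matrix"])@np.c_[np.array(c["R"]),np.ravel(c["t"])])
    X=cv2.triangulatePoints(P[0],P[1],np.array(p,float),np.array(q,float))[:,0];return X[:3]/X[3]
print("tri",tri(a[:2],b[:2]), "top@.085",plane("top",b[0],b[1],.083),"scene@.065",plane("scene",a[0],a[1],.066))
h=cen("top",(244,283,259,298),lambda b,g,r:r+g+b<230); print("hole",h,plane("top",h[0],h[1],.0535))
p=cen("top",(266,279,288,301),lambda b,g,r:(abs(r-b)<25)); print("post",p,plane("top",p[0],p[1],.056))
y=cen("top",(235,240,285,280),lambda b,g,r:(r>120)&(b<70)&(g>90)); print("band",y,plane("top",y[0],y[1],.0315))
g=cen("top",(225,235,330,345),lambda b,g,r:((g>r+15)&(g>b))|((r>120)&(b<70)&(g>90)));print("skirt",g,plane("top",(g[3]+g[4])/2,(g[5]+g[6])/2,.03))
c=robot.calibration("top");R=np.array(c["R"]);print(-R.T@np.ravel(c["t"]),R)
z=T["top"][1]
for u,v in((448,313),(277,290),(265,300),(290,300),(251,290),(440,320)): print(u,v,back("top",u,v,z[v,u]))
for cam,(u,v),s in(("top",(277,290),50),("top",(448,313),50)):
    pass
A=cv2.resize(T["top"][0][240:340,225:330],(525,500),interpolation=cv2.INTER_CUBIC);cv2.imwrite("pics/c1.png",A)
```

```text
red (np.float64(159.9798657718121), np.float64(311.1577181208054), 298, np.int64(153), np.int64(167), np.int64(299), np.int64(323)) (np.float64(448.53333333333336), np.float64(312.81333333333333), 75, np.int64(444), np.int64(453), np.int64(308), np.int64(317))
tri [ 0.466  -0.2479  0.0677] top@.085 [ 0.4655 -0.2458  0.083 ] scene@.065 [ 0.4659 -0.2458  0.066 ]
hole (np.float64(250.42857142857142), np.float64(289.9047619047619), 21, np.int64(248), np.int64(253), np.int64(288), np.int64(292)) [0.5121 0.1776 0.0535]
post (np.float64(276.33663366336634), np.float64(289.0), 101, np.int64(271), np.int64(281), np.int64(284), np.int64(294)) [0.5142 0.121  0.056 ]
band (np.float64(253.5829596412556), np.float64(254.43946188340806), 223, np.int64(235), np.int64(273), np.int64(246), np.int64(268)) [0.5904 0.1742 0.0315]
skirt (np.float64(267.15010570824523), np.float64(291.60394644115576), 1419, np.int64(225), np.int64(329), np.int64(246), np.int64(332)) [0.5141 0.1217 0.03  ]
[0.5214 0.0121 1.3629] [[ 0.0035 -0.9999 -0.01  ]
 [-0.9979 -0.0028 -0.0646]
 [ 0.0646  0.0102 -0.9979]]
448 313 [ 0.4653 -0.2438  0.0871]
277 290 [0.5121 0.1195 0.0561]
265 300 [0.4905 0.1451 0.0591]
290 300 [0.4906 0.0912 0.0556]
251 290 [0.5118 0.1783 0.0379]
440 320 [ 0.4483 -0.2343  0.0476]
```

View pics/c1.png

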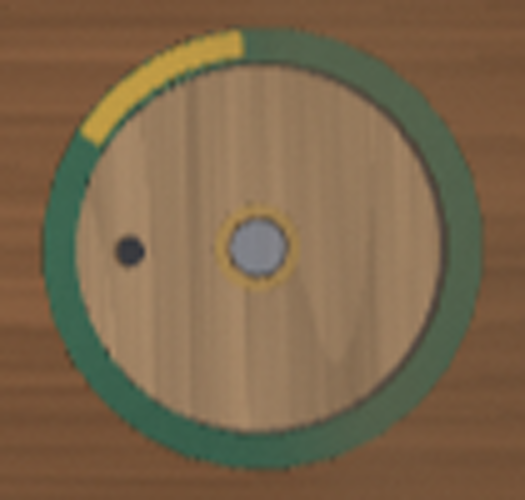

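Call:
step_arm([
  {"hand":0.5,"linear":[0,0,0],"roll":0.185},
  {"hand":0.5,"linear":[0,0,0],"roll":0.185},
  {"hand":0.5,"linear":[0,0,0],"roll":0.185},
  {"hand":0.5,"linear":[0,0,0],"roll":0.185},
  {"hand":0.5,"linear":[0,0,0],"roll":0.185},
  {"hand":0.5,"linear":[0,0,0],"roll":0.185},
  {"hand":0.5,"linear":[0,0,0],"roll":0.185},
  {"hand":0.5,"linear":[0,0,0],"roll":0.185},
  {"hand":0.5,"linear":[0,0,0],"roll":0.185},
  {"hand":0.5,"linear":[0,0,0],"roll":0},
], grip_force=40)

```text
time: 2.35
tcp_pos: [0.2173, 0.4779, 0.2313]
orientation: [-0.0, 0.865, 0.502, 0.0]
contact_force: [0.5, 0.4, 0.4]
opening: 0.502
grip_force: 0.0
```

Call:
step_arm([
  {"hand":0.5,"linear":[-0.474,0.758,0],"roll":0},
  {"hand":0.5,"linear":[-0.474,0.758,0],"roll":0},
  {"hand":0.5,"linear":[-0.474,0.758,0],"roll":0},
  {"hand":0.5,"linear":[-0.474,0.758,0],"roll":0},
  {"hand":0.5,"linear":[-0.474,0.758,0],"roll":0},
  {"hand":0.5,"linear":[-0.474,0.758,0],"roll":0},
  {"hand":0.5,"linear":[-0.474,0.758,0],"roll":0},
  {"hand":0.5,"linear":[-0.474,0.758,0],"roll":0},
  {"hand":0.5,"linear":[0,0,0],"roll":0},
])

```text
time: 3.48
tcp_pos: [0.4211, 0.0967, 0.2313]
orientation: [0.0, 0.866, 0.501, 0.0]
contact_force: [-0.1, -0.7, -0.0]
opening: 0.496
grip_force: 0.0
```

Call:
step_arm([
  {"hand":0.5,"linear":[-0.655,0.499,0],"roll":0},
  {"hand":0.5,"linear":[-0.655,0.499,0],"roll":0},
  {"hand":0.5,"linear":[-0.655,0.499,0],"roll":0},
  {"hand":0.5,"linear":[-0.655,0.499,0],"roll":0},
  {"hand":0.5,"linear":[-0.655,0.499,0],"roll":0},
  {"hand":0.5,"linear":[-0.655,0.499,0],"roll":0},
  {"hand":0.5,"linear":[-0.655,0.499,0],"roll":0},
  {"hand":0.5,"linear":[0,0,0.8],"roll":0},
  {"hand":0.5,"linear":[0,0,0.8],"roll":0},
  {"hand":0.5,"linear":[0,0,0],"roll":0},
])

```text
time: 4.72
tcp_pos: [0.4628, -0.2411, 0.1325]
orientation: [-0.004, 0.865, 0.502, -0.001]
contact_force: [-1.2, 0.4, 0.4]
opening: 0.499
grip_force: 0.0
```

Run:
```python
from h import *
im,_=robot.read_camera("scene"); cv2.imwrite("pics/s2.png",cv2.resize(im[200:380,80:280],(800,720))[:600]);print(robot.sense())
```

```text
{'time': 4.775, 'qpos': array([-6.27426461e-01,  4.39458539e-01,  1.66304304e+00,  3.15304385e-04,
        1.04191236e+00, -1.09412313e-01]), 'qd': array([-0.00086127, -0.04423519, -0.05643723, -0.0003645 ,  0.00656811,
        0.00821596]), 'effort': array([-1.70730581e-01, -4.25792599e+01, -1.94846749e+01, -6.96132425e-03,
       -8.79565836e-02, -1.97135448e-02]), 'tcp_pos': array([ 0.46432191, -0.24223728,  0.13496416]), 'orientation': array([-1.34485030e-03,  8.64665063e-01,  5.02346812e-01, -4.46961497e-04]), 'contact_force': array([ 0.14311619, -0.82385249,  1.13103554]), 'wrist_torque': array([-0.0149536 , -0.01754196, -0.0445264 ]), 'grip_force': 0.0, 'opening': 0.49966079488696463}
```

View pics/s2.png

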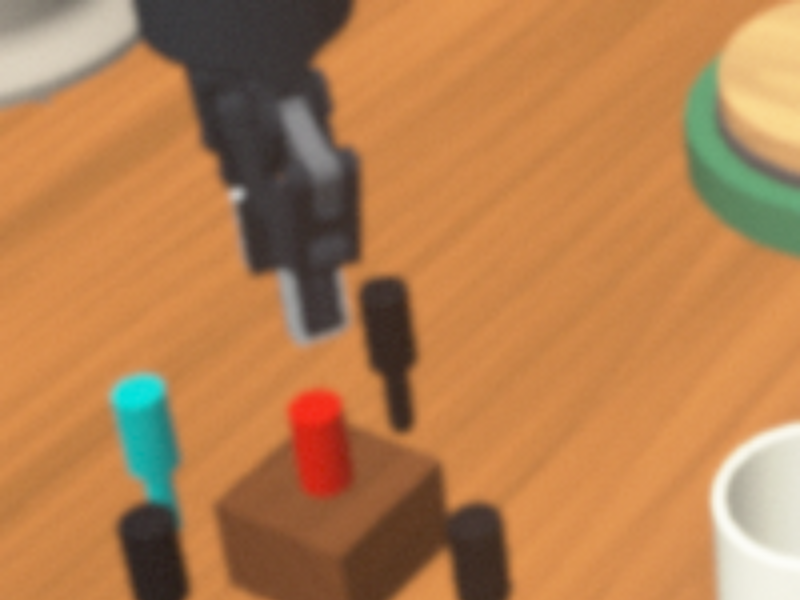

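Call:
step_arm([
  {"hand":0.5,"linear":[0,0,0.0],"roll":0},
  {"hand":0.5,"linear":[0,0,0.3],"roll":0},
  {"hand":0.5,"linear":[0,0,0.0],"roll":0},
  {"hand":0.5,"linear":[0,0,0],"roll":0},
])

```text
time: 5.28
tcp_pos: [0.4652, -0.2438, 0.1188]
orientation: [0.001, 0.865, 0.501, 0.001]
contact_force: [0.1, 0.6, 0.5]
opening: 0.502
grip_force: 0.0
```

Call:
step_arm([
  {"hand":0.5,"linear":[-0.024,0.025,0.4],"roll":0},
  {"hand":0.5,"linear":[0,0,0.4],"roll":0},
  {"hand":0.5,"linear":[0,0,0.3],"roll":0},
  {"hand":0.5,"linear":[0,0,0],"roll":0},
  {"hand":0.1,"linear":[0,0,0],"roll":0},
  {"hand":0.1,"linear":[0,0,0],"roll":0},
  {"hand":0.1,"linear":[0,0,0],"roll":0},
  {"hand":0.1,"linear":[0,0,0],"roll":0},
], grip_force=60)

```text
time: 6.28
tcp_pos: [0.4658, -0.2459, 0.0527]
orientation: [0.001, 0.865, 0.501, 0.001]
contact_force: [-1.9, 0.8, 7.2]
opening: 0.24
grip_force: 58.5
```

Call:
step_arm([
  {"hand":0.1,"linear":[0,0,-0.5],"roll":0},
  {"hand":0.1,"linear":[0,0,-0.6],"roll":0},
  {"hand":0.1,"linear":[0,0,-0.6],"roll":0},
  {"hand":0.1,"linear":[0,0,0],"roll":0},
  {"hand":0.1,"linear":[0,0,0],"roll":0},
])

```text
time: 6.9
tcp_pos: [0.4646, -0.2451, 0.1528]
orientation: [-0.0, 0.865, 0.501, -0.0]
contact_force: [0.7, -0.5, -2.2]
opening: 0.238
grip_force: 58.8
```

Call:
step_arm([
  {"hand":0.1,"linear":[0.813,-0.357,0],"roll":0},
  {"hand":0.1,"linear":[0.813,-0.357,0],"roll":0},
  {"hand":0.1,"linear":[0.813,-0.357,0],"roll":0},
  {"hand":0.1,"linear":[0.813,-0.357,0],"roll":0},
  {"hand":0.1,"linear":[0.813,-0.357,0],"roll":0},
  {"hand":0.1,"linear":[0.813,-0.357,0],"roll":0},
  {"hand":0.1,"linear":[0.813,-0.357,0],"roll":0},
  {"hand":0.1,"linear":[0.813,-0.357,0],"roll":0},
  {"hand":0.1,"linear":[0,0,0],"roll":0},
  {"hand":0.1,"linear":[0,0,0],"roll":0},
])

```text
time: 8.15
tcp_pos: [0.5098, 0.178, 0.152]
orientation: [-0.0, 0.865, 0.501, -0.001]
contact_force: [0.2, -1.2, -1.2]
opening: 0.239
grip_force: 58.9
```

Run:
```python
from h import *
np.set_printoptions(precision=4,suppress=True)
for cam in("scene","top"):
    im,_=robot.read_camera(cam); 
    if cam=="scene": cv2.imwrite("pics/s3.png",cv2.resize(im[130:270,220:400],(720,560),interpolation=cv2.INTER_CUBIC))
    for n in("pin","pin_grip","collar_hole"):
        for r in robot.landmark_of(n,cam)[:3]: print(cam,n,round(r["p"],2),np.array(r["centre"]),pix(cam,r["centre"]).round())
s=robot.sense();print(s["tcp_pos"],s["contact_force"],s["opening"])
```

```text
scene pin 0.87 [ 0.4478 -0.3185  0.0018] [126. 366.]
scene pin 0.73 [ 0.5527 -0.2603  0.0035] [203. 364.]
scene pin 0.71 [0.5897 0.1677 0.0288] [343. 226.]
scene pin_grip 0.96 [ 0.3945 -0.2666  0.0635] [117. 306.]
scene pin_grip 0.72 [0.5091 0.1796 0.1695] [311. 153.]
scene pin_grip 0.72 [ 0.4454 -0.3149  0.0601] [120. 336.]
scene collar_hole 0.89 [0.5138 0.1819 0.0519] [313. 204.]
top pin 0.59 [ 0.4377 -0.1632 -0.0003] [404. 323.]
top pin 0.57 [ 0.4464 -0.3206 -0.0021] [474. 320.]
top pin 0.52 [ 0.5532 -0.2615  0.0035] [448. 272.]
top pin_grip 0.69 [ 0.5584 -0.2627  0.0666] [454. 269.]
top pin_grip 0.62 [ 0.3932 -0.2647  0.0631] [456. 346.]
top pin_grip 0.4 [ 0.435  -0.1661  0.0649] [410. 327.]
top collar_hole 0.82 [0.5089 0.1788 0.0536] [250. 291.]
[0.5108 0.1777 0.1534] [ 0.4013 -0.2822 -2.1102] 0.23767406832165197
```

View pics/s3.png

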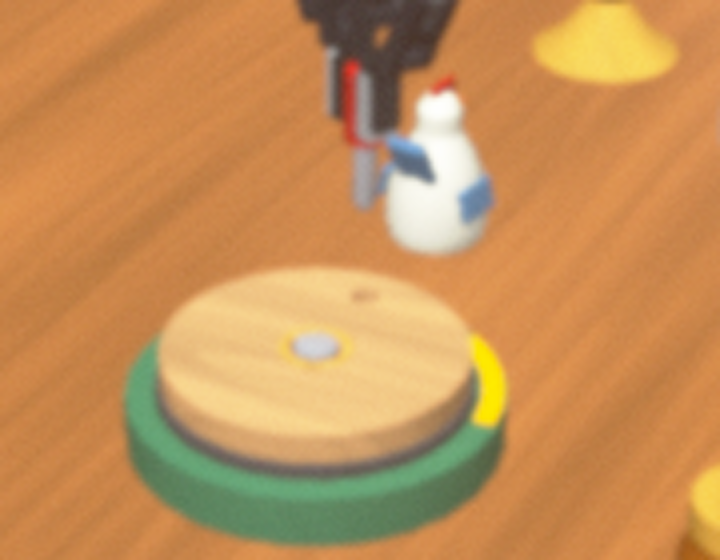

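The crop shows the pin held upright, with its tip at about (362,205) above the collar hole at (366,295). I'll lower it to near the hole and compare the two.

Call:
step_arm([
  {"hand":0.1,"linear":[0,0,0.4],"roll":0},
  {"hand":0.1,"linear":[0.01,0.017,0.3],"roll":0},
  {"hand":0.1,"linear":[0,0,0],"roll":0},
  {"hand":0.1,"linear":[0,0,0],"roll":0},
])

```text
time: 9.05
tcp_pos: [0.5123, 0.1783, 0.112]
orientation: [0.0, 0.865, 0.501, 0.001]
contact_force: [-0.5, 0.2, -0.8]
opening: 0.237
grip_force: 58.9
```

Run:
```python
from h import *
np.set_printoptions(precision=4,suppress=True)
I=[];
for i in range(6):
    im,_=robot.read_camera("scene"); I.append(im.astype(float))
im=np.mean(I,0).clip(0,255).astype(np.uint8)
cv2.imwrite("pics/s4.png",cv2.resize(im[165:225,270:350],(800,600),interpolation=cv2.INTER_CUBIC))
s=robot.sense();t=s["tcp_pos"];print(t,s["orientation"],s["contact_force"])
f=lambda X:((pix("scene",X)-[270,165])*10).round(1)
print("tip",f([t[0],t[1],t[2]-.0457]),"shoulder",f([t[0],t[1],t[2]-.0077]),"hole",f([.512,.1777,.0535]))
for d in([.005,0],[0,.005]): print(f([.512+d[0],.1777+d[1],.0535]))
```

```text
[0.5121 0.1784 0.1118] [0.0001 0.8654 0.5011 0.0004] [-0.8247 -0.477  -0.5505]
tip [416.4 339.1] shoulder [417.9 178.4] hole [414.  392.7]
[435.2 398.7]
[425.3 381.9]
```

View pics/s4.png

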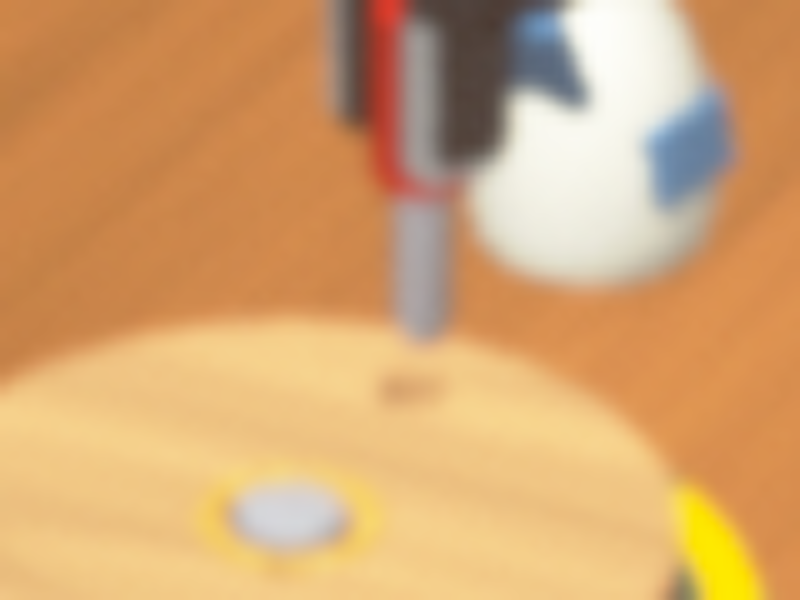

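The crop shows the shaft axis at column 423 and the hole's centre at about (412,388), so the pin sits about 2 mm too far along tool +x. I'll shift it and then lower it gently.

Call:
step_arm([
  {"hand":0.1,"linear":[-0.038,0,0],"roll":0},
  {"hand":0.1,"linear":[0,0,0.17],"roll":0},
  {"hand":0.1,"linear":[0,0,0],"roll":0},
  {"hand":0.1,"linear":[0,0,0.02],"roll":0},
  {"hand":0.1,"linear":[0,0,0.02],"roll":0},
  {"hand":0.1,"linear":[0,0,0.02],"roll":0},
  {"hand":0.1,"linear":[0,0,0],"roll":0},
])

```text
time: 10.22
tcp_pos: [0.5107, 0.1764, 0.0975]
orientation: [-0.0, 0.865, 0.501, 0.0]
contact_force: [-1.2, 0.1, -1.4]
opening: 0.239
grip_force: 58.9
```

Call:
step_arm([
  {"hand":0.1,"linear":[0,0,0.02],"roll":0},
  {"hand":0.1,"linear":[0,0,0.02],"roll":0},
  {"hand":0.1,"linear":[0,0,0],"roll":0},
  {"hand":0.1,"linear":[0,0,0],"roll":0},
])

```text
time: 10.72
tcp_pos: [0.5107, 0.1764, 0.0951]
orientation: [-0.0, 0.865, 0.501, 0.0]
contact_force: [0.5, 0.4, -0.5]
opening: 0.243
grip_force: 58.9
```

Call:
step_arm([
  {"hand":0.1,"linear":[0,0,0.02],"roll":0},
  {"hand":0.1,"linear":[0,0,0.02],"roll":0},
  {"hand":0.1,"linear":[0,0,0],"roll":0},
  {"hand":0.1,"linear":[0,0,0],"roll":0},
])

```text
time: 11.22
tcp_pos: [0.5107, 0.1765, 0.0927]
orientation: [-0.0, 0.865, 0.501, 0.0]
contact_force: [0.6, 1.3, -1.1]
opening: 0.238
grip_force: 58.8
```

Call:
step_arm([
  {"hand":0.1,"linear":[0,0,0.03],"roll":0},
  {"hand":0.1,"linear":[0,0,0.03],"roll":0},
  {"hand":0.1,"linear":[0,0,0.03],"roll":0},
  {"hand":0.1,"linear":[0,0,0.03],"roll":0},
  {"hand":0.1,"linear":[0,0,0],"roll":0},
  {"hand":0.1,"linear":[0,0,0],"roll":0},
])

```text
time: 11.98
tcp_pos: [0.5107, 0.1764, 0.0854]
orientation: [-0.0, 0.865, 0.501, -0.0]
contact_force: [-0.3, 2.4, -1.6]
opening: 0.243
grip_force: 58.7
```

Run:
```python
from h import *
im,_=robot.read_camera("scene")
cv2.imwrite("pics/s5.png",cv2.resize(im[160:250,250:370],(800,600),interpolation=cv2.INTER_CUBIC))
s=robot.sense();print(s["tcp_pos"],s["contact_force"],s["wrist_torque"])
```

```text
[0.51066836 0.17636714 0.08539263] [-0.30106424  0.98982069 -1.08753637] [0.43854394 0.13496164 0.00652271]
```

View pics/s5.png

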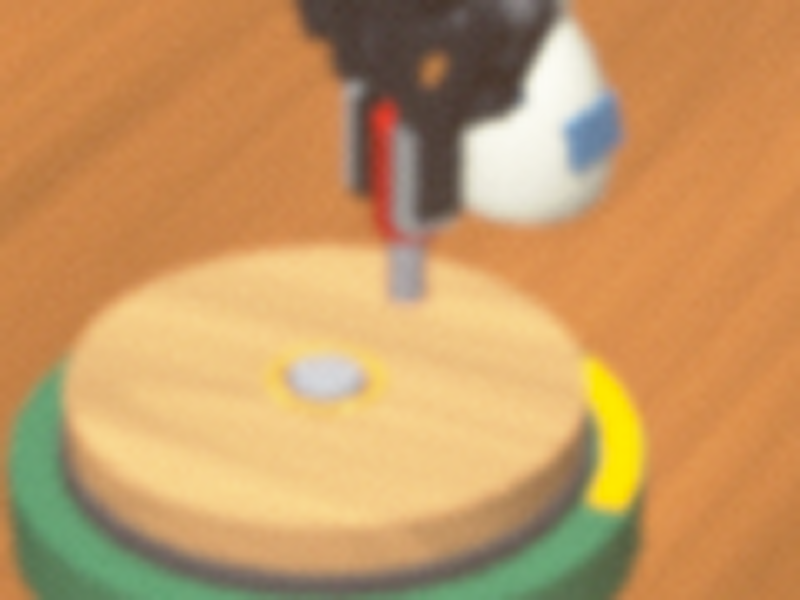

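The pin is in the collar hole: the shaft enters the top face at crop (405,300). I'll now work out the arc that turns the collar clockwise towards the band.

```bash
cat > arc.py <<'E'
import sys,numpy as np
from workcell import robot
# arc.py cx cy r a_end_deg n : tool increments from measured TCP
cx,cy,r,a1,n=map(float,sys.argv[1:6]);n=int(n)
s=robot.sense();p=s["tcp_pos"][:2].copy();q=s["orientation"]
y=np.array([2*q[1]*q[2],2*q[2]**2-1]);x=np.array([2*q[1]**2-1,2*q[1]*q[2]])
a0=np.arctan2(p[1]-cy,p[0]-cx);print("a0",np.degrees(a0),"r0",np.hypot(p[0]-cx,p[1]-cy))
for k in range(1,n+1):
    a=a0+(np.radians(a1)-a0)*k/n;t=np.array([cx+r*np.cos(a),cy+r*np.sin(a)]);d=t-p;p=t
    print([round(float(d@x)/.06,3),round(float(d@y)/.06,3),0])
E
python3 arc.py .5127 .1197 .0562 74 9
```

```text
a0 92.05330129066463 r0 0.05670355144604145
[0.01, 0.033, 0]
[0.016, 0.029, 0]
[0.015, 0.029, 0]
[0.014, 0.03, 0]
[0.013, 0.03, 0]
[0.012, 0.031, 0]
[0.011, 0.031, 0]
[0.01, 0.031, 0]
[0.008, 0.032, 0]
```

Call:
step_arm([
  {"hand":0.1,"linear":[0.01,0.033,0],"roll":0},
  {"hand":0.1,"linear":[0.016,0.029,0],"roll":0},
  {"hand":0.1,"linear":[0.015,0.029,0],"roll":0},
  {"hand":0.1,"linear":[0.014,0.03,0],"roll":0},
  {"hand":0.1,"linear":[0.013,0.03,0],"roll":0},
  {"hand":0.1,"linear":[0.012,0.031,0],"roll":0},
  {"hand":0.1,"linear":[0.011,0.031,0],"roll":0},
  {"hand":0.1,"linear":[0.01,0.031,0],"roll":0},
  {"hand":0.1,"linear":[0.008,0.032,0],"roll":0},
  {"hand":0.1,"linear":[0,0,0],"roll":0},
])

```text
time: 13.28
tcp_pos: [0.5289, 0.1737, 0.0856]
orientation: [0.0, 0.865, 0.501, 0.0]
contact_force: [-0.2, 0.7, -1.5]
opening: 0.24
grip_force: 58.7
```

```bash
python3 arc.py .5127 .1197 .0562 54 10; python3 -c "
from workcell import robot
s=robot.sense();print(s['contact_force'],s['wrist_torque'])"
```

```text
a0 73.3251631499888 r0 0.05632642840734234
[0.005, 0.031, 0]
[0.006, 0.031, 0]
[0.005, 0.031, 0]
[0.004, 0.031, 0]
[0.002, 0.031, 0]
[0.001, 0.032, 0]
[0.0, 0.032, 0]
[-0.001, 0.032, 0]
[-0.002, 0.032, 0]
[-0.003, 0.031, 0]
[-0.15662895  0.65913229 -1.47150783] [ 0.12859453  0.15712459 -0.00019116]
```

Call:
step_arm([
  {"hand":0.1,"linear":[0.005,0.031,0],"roll":0},
  {"hand":0.1,"linear":[0.006,0.031,0],"roll":0},
  {"hand":0.1,"linear":[0.005,0.031,0],"roll":0},
  {"hand":0.1,"linear":[0.004,0.031,0],"roll":0},
  {"hand":0.1,"linear":[0.002,0.031,0],"roll":0},
  {"hand":0.1,"linear":[0.001,0.032,0],"roll":0},
  {"hand":0.1,"linear":[0.0,0.032,0],"roll":0},
  {"hand":0.1,"linear":[-0.001,0.032,0],"roll":0},
  {"hand":0.1,"linear":[-0.002,0.032,0],"roll":0},
  {"hand":0.1,"linear":[0,0,0],"roll":0},
])

```text
time: 14.52
tcp_pos: [0.5441, 0.1662, 0.0856]
orientation: [0.0, 0.865, 0.501, 0.0]
contact_force: [-0.4, 1.1, -0.8]
opening: 0.24
grip_force: 58.7
```

```bash
python3 arc.py .5127 .1197 .0562 34 10
python3 - <<'E'
from h import *
im,_=robot.read_camera("scene")
cv2.imwrite("pics/s6.png",cv2.resize(im[160:250,250:370],(800,600),interpolation=cv2.INTER_CUBIC))
s=robot.sense();print(s["tcp_pos"],s["contact_force"],s["wrist_torque"])
E
```

```text
a0 55.94984971580735 r0 0.056152517441779695
[-0.003, 0.036, 0]
[-0.005, 0.036, 0]
[-0.006, 0.035, 0]
[-0.007, 0.035, 0]
[-0.009, 0.035, 0]
[-0.01, 0.034, 0]
[-0.011, 0.034, 0]
[-0.013, 0.034, 0]
[-0.014, 0.033, 0]
[-0.015, 0.033, 0]
[0.54415552 0.16626048 0.08562077] [-0.85552728  0.18853601 -1.64731277] [ 0.11075954  0.03354069 -0.06740414]
```

View pics/s6.png

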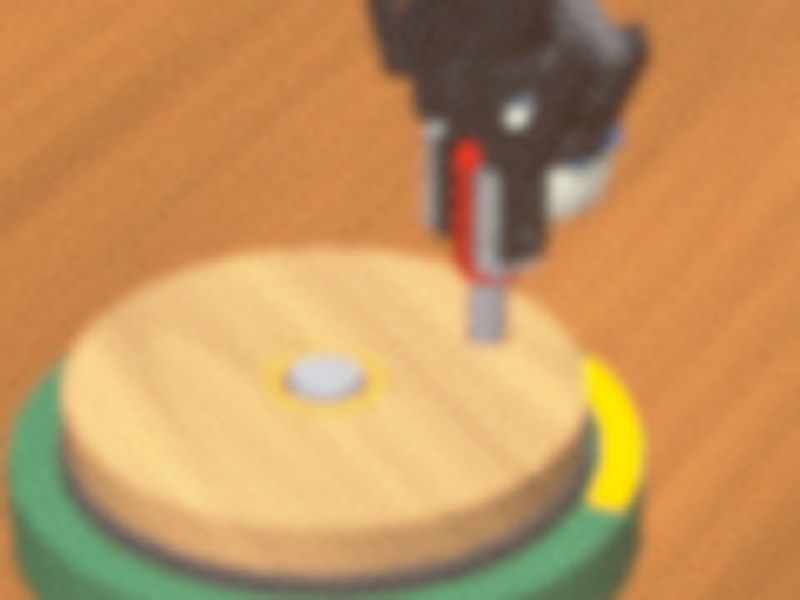

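The collar turned with the pin, which now stands at crop (487,340). Next I'll lower it to touch the bed.

Call:
step_arm([
  {"hand":0.1,"linear":[0,0,0.015],"roll":0},
  {"hand":0.1,"linear":[0,0,0.015],"roll":0},
  {"hand":0.1,"linear":[0,0,0.01],"roll":0},
  {"hand":0.1,"linear":[0,0,0],"roll":0},
  {"hand":0.1,"linear":[0,0,0],"roll":0},
])

```text
time: 15.2
tcp_pos: [0.5437, 0.1664, 0.0831]
orientation: [0.0, 0.865, 0.501, 0.0]
contact_force: [1.5, -0.5, -0.4]
opening: 0.24
grip_force: 58.8
```

Call:
step_arm([
  {"hand":0.1,"linear":[0,0,0.01],"roll":0},
  {"hand":0.1,"linear":[0,0,0.01],"roll":0},
  {"hand":0.1,"linear":[0,0,0],"roll":0},
  {"hand":0.1,"linear":[0,0,0],"roll":0},
])

```text
time: 15.7
tcp_pos: [0.5437, 0.1664, 0.0819]
orientation: [-0.0, 0.865, 0.501, 0.0]
contact_force: [-0.3, -0.3, -0.8]
opening: 0.237
grip_force: 58.8
```

Call:
step_arm([
  {"hand":0.1,"linear":[0,0,0.01],"roll":0},
  {"hand":0.1,"linear":[0,0,0],"roll":0},
  {"hand":0.1,"linear":[0,0,0],"roll":0},
])

```text
time: 16.08
tcp_pos: [0.5438, 0.1665, 0.0817]
orientation: [0.0, 0.865, 0.501, 0.0]
contact_force: [-1.3, 0.5, 4.9]
opening: 0.24
grip_force: 59.0
```

```bash
python3 arc.py .5127 .1197 .0562 12 26
```

```text
a0 56.374268752385014 r0 0.056173878943842126
[-0.002, 0.028, 0]
[-0.003, 0.028, 0]
[-0.004, 0.028, 0]
[-0.005, 0.027, 0]
[-0.006, 0.027, 0]
[-0.006, 0.027, 0]
[-0.007, 0.027, 0]
[-0.008, 0.027, 0]
[-0.009, 0.026, 0]
[-0.01, 0.026, 0]
[-0.01, 0.026, 0]
[-0.011, 0.026, 0]
[-0.012, 0.025, 0]
[-0.013, 0.025, 0]
[-0.013, 0.025, 0]
[-0.014, 0.024, 0]
[-0.015, 0.024, 0]
[-0.015, 0.023, 0]
[-0.016, 0.023, 0]
[-0.017, 0.022, 0]
[-0.017, 0.022, 0]
[-0.018, 0.021, 0]
[-0.019, 0.021, 0]
[-0.019, 0.02, 0]
[-0.02, 0.02, 0]
[-0.021, 0.019, 0]
```

Call:
step_arm([
  {"hand":0.1,"linear":[-0.002,0.028,0],"roll":0},
  {"hand":0.1,"linear":[-0.003,0.028,0],"roll":0},
  {"hand":0.1,"linear":[0,0,0],"roll":0},
])

```text
time: 16.45
tcp_pos: [0.5448, 0.1657, 0.0816]
orientation: [-0.002, 0.865, 0.501, -0.001]
contact_force: [-7.2, 5.1, 9.3]
opening: 0.237
grip_force: 60.1
```

Call:
step_arm([
  {"hand":0.1,"linear":[-0.004,0.028,0],"roll":0},
  {"hand":0.1,"linear":[-0.005,0.027,0],"roll":0},
  {"hand":0.1,"linear":[0,0,0],"roll":0},
])

```text
time: 16.82
tcp_pos: [0.5474, 0.1637, 0.0816]
orientation: [-0.002, 0.865, 0.501, -0.001]
contact_force: [-6.5, 4.6, 8.9]
opening: 0.239
grip_force: 60.1
```

Call:
step_arm([
  {"hand":0.1,"linear":[-0.006,0.027,0],"roll":0},
  {"hand":0.1,"linear":[-0.006,0.027,0],"roll":0},
  {"hand":0.1,"linear":[0,0,0],"roll":0},
])

```text
time: 17.2
tcp_pos: [0.55, 0.1615, 0.0816]
orientation: [-0.002, 0.865, 0.501, -0.001]
contact_force: [-6.9, 5.0, 8.4]
opening: 0.239
grip_force: 60.1
```

Call:
step_arm([
  {"hand":0.1,"linear":[-0.007,0.027,0],"roll":0},
  {"hand":0.1,"linear":[-0.008,0.027,0],"roll":0},
  {"hand":0.1,"linear":[0,0,0],"roll":0},
])

```text
time: 17.58
tcp_pos: [0.5525, 0.1591, 0.0816]
orientation: [-0.002, 0.865, 0.501, -0.001]
contact_force: [-6.0, 5.9, 7.9]
opening: 0.239
grip_force: 60.0
```

Call:
step_arm([
  {"hand":0.1,"linear":[-0.009,0.026,0],"roll":0},
  {"hand":0.1,"linear":[-0.01,0.026,0],"roll":0},
  {"hand":0.1,"linear":[0,0,0],"roll":0},
])

```text
time: 17.95
tcp_pos: [0.5548, 0.1566, 0.0816]
orientation: [-0.001, 0.865, 0.501, -0.0]
contact_force: [-5.4, 5.3, 7.7]
opening: 0.24
grip_force: 60.0
```

Call:
step_arm([
  {"hand":0.1,"linear":[-0.01,0.026,0],"roll":0},
  {"hand":0.1,"linear":[-0.011,0.026,0],"roll":0},
  {"hand":0.1,"linear":[0,0,0],"roll":0},
])

```text
time: 18.32
tcp_pos: [0.5571, 0.154, 0.0816]
orientation: [-0.001, 0.865, 0.501, -0.0]
contact_force: [-4.3, 4.9, 7.5]
opening: 0.24
grip_force: 59.8
```

Contact is steady, so I'll carry on.

Call:
step_arm([
  {"hand":0.1,"linear":[-0.012,0.025,0],"roll":0},
  {"hand":0.1,"linear":[-0.013,0.025,0],"roll":0},
  {"hand":0.1,"linear":[0,0,0],"roll":0},
])

```text
time: 18.7
tcp_pos: [0.5591, 0.1511, 0.0817]
orientation: [-0.001, 0.865, 0.501, -0.0]
contact_force: [-4.6, 5.4, 6.7]
opening: 0.24
grip_force: 59.8
```

Call:
step_arm([
  {"hand":0.1,"linear":[-0.013,0.025,0],"roll":0},
  {"hand":0.1,"linear":[-0.014,0.024,0],"roll":0},
  {"hand":0.1,"linear":[0,0,0],"roll":0},
])

```text
time: 19.08
tcp_pos: [0.5609, 0.1483, 0.0817]
orientation: [-0.001, 0.865, 0.501, 0.0]
contact_force: [-4.1, 5.8, 7.4]
opening: 0.244
grip_force: 59.8
```

Call:
step_arm([
  {"hand":0.1,"linear":[-0.015,0.024,0],"roll":0},
  {"hand":0.1,"linear":[-0.015,0.023,0],"roll":0},
  {"hand":0.1,"linear":[0,0,0],"roll":0},
])

```text
time: 19.45
tcp_pos: [0.5625, 0.1453, 0.0816]
orientation: [-0.001, 0.865, 0.501, 0.0]
contact_force: [-3.6, 5.4, 6.3]
opening: 0.236
grip_force: 59.7
```

Call:
step_arm([
  {"hand":0.1,"linear":[-0.016,0.023,0],"roll":0},
  {"hand":0.1,"linear":[-0.017,0.022,0],"roll":0},
  {"hand":0.1,"linear":[0,0,0],"roll":0},
])

```text
time: 19.82
tcp_pos: [0.564, 0.1421, 0.0815]
orientation: [-0.001, 0.865, 0.501, 0.0]
contact_force: [-3.1, 5.4, 5.0]
opening: 0.236
grip_force: 59.6
```

Call:
step_arm([
  {"hand":0.1,"linear":[-0.017,0.022,0.004],"roll":0},
  {"hand":0.1,"linear":[-0.018,0.021,0],"roll":0},
  {"hand":0.1,"linear":[0,0,0],"roll":0},
])

```text
time: 20.2
tcp_pos: [0.5657, 0.138, 0.0808]
orientation: [-0.0, 0.865, 0.501, -0.0]
contact_force: [-1.4, 1.8, 1.1]
opening: 0.24
grip_force: 58.9
```

Call:
step_arm([
  {"hand":0.1,"linear":[-0.019,0.021,0],"roll":0},
  {"hand":0.1,"linear":[-0.019,0.02,0],"roll":0},
  {"hand":0.1,"linear":[0,0,0],"roll":0},
])

```text
time: 20.58
tcp_pos: [0.5666, 0.1342, 0.0808]
orientation: [-0.0, 0.865, 0.501, -0.0]
contact_force: [-1.1, 2.0, -0.6]
opening: 0.239
grip_force: 58.9
```

The force has vanished and z has dropped, so the pin is over the hole. I'll push down gently.

Call:
step_arm([
  {"hand":0.1,"linear":[0,0,0.01],"roll":0},
  {"hand":0.1,"linear":[0,0,0.01],"roll":0},
  {"hand":0.1,"linear":[0,0,0],"roll":0},
])

```text
time: 20.95
tcp_pos: [0.5669, 0.1345, 0.08]
orientation: [0.0, 0.865, 0.501, 0.0]
contact_force: [-1.7, 2.2, 1.3]
opening: 0.241
grip_force: 59.0
```

Call:
step_arm([
  {"hand":0.1,"linear":[0,0,0.01],"roll":0},
  {"hand":0.1,"linear":[0,0,0.01],"roll":0},
  {"hand":0.1,"linear":[0,0,0],"roll":0},
])

```text
time: 21.32
tcp_pos: [0.567, 0.1348, 0.0789]
orientation: [0.0, 0.865, 0.501, 0.0]
contact_force: [-0.7, 2.7, 3.3]
opening: 0.237
grip_force: 59.1
```

Call:
step_arm([
  {"hand":0.1,"linear":[0.012,-0.008,0],"roll":0},
  {"hand":0.1,"linear":[0,0,0.01],"roll":0},
  {"hand":0.1,"linear":[0,0,0.01],"roll":0},
  {"hand":0.1,"linear":[0,0,0],"roll":0},
])

```text
time: 21.82
tcp_pos: [0.5666, 0.1356, 0.0772]
orientation: [-0.0, 0.865, 0.501, -0.0]
contact_force: [-1.5, 3.1, 0.6]
opening: 0.24
grip_force: 59.0
```

Call:
step_arm([
  {"hand":0.1,"linear":[0.005,-0.01,0],"roll":0},
  {"hand":0.1,"linear":[0,0,0.015],"roll":0},
  {"hand":0.1,"linear":[0,0,0.015],"roll":0},
  {"hand":0.1,"linear":[0,0,0.01],"roll":0},
  {"hand":0.1,"linear":[0,0,0],"roll":0},
])

```text
time: 22.45
tcp_pos: [0.5662, 0.1359, 0.0749]
orientation: [-0.0, 0.865, 0.501, -0.0]
contact_force: [-0.2, 1.4, 0.8]
opening: 0.242
grip_force: 58.8
```

Call:
step_arm([
  {"hand":0.1,"linear":[0,0,0.025],"roll":0},
  {"hand":0.1,"linear":[0,0,0.025],"roll":0},
  {"hand":0.1,"linear":[0,0,0.025],"roll":0},
  {"hand":0.1,"linear":[0,0,0],"roll":0},
])

```text
time: 22.95
tcp_pos: [0.5662, 0.136, 0.0703]
orientation: [-0.0, 0.865, 0.501, -0.0]
contact_force: [-0.1, 2.8, -1.7]
opening: 0.239
grip_force: 58.8
```

Call:
step_arm([
  {"hand":0.1,"linear":[0.004,-0.002,0.025],"roll":0},
  {"hand":0.1,"linear":[0,0,0.025],"roll":0},
  {"hand":0.1,"linear":[0,0,0.025],"roll":0},
  {"hand":0.1,"linear":[0,0,0.025],"roll":0},
  {"hand":0.1,"linear":[0,0,0.02],"roll":0},
  {"hand":0.1,"linear":[0,0,0],"roll":0},
])

```text
time: 23.7
tcp_pos: [0.5663, 0.1362, 0.0632]
orientation: [-0.0, 0.865, 0.501, -0.0]
contact_force: [0.0, 0.8, -1.5]
opening: 0.234
grip_force: 58.8
```

Call:
step_arm([
  {"hand":0.1,"linear":[0,0,0.012],"roll":0},
  {"hand":0.1,"linear":[0,0,0.012],"roll":0},
  {"hand":0.1,"linear":[0,0,0],"roll":0},
])

```text
time: 24.08
tcp_pos: [0.5664, 0.1362, 0.0619]
orientation: [-0.0, 0.865, 0.501, 0.0]
contact_force: [-0.5, 1.3, -1.0]
opening: 0.239
grip_force: 58.8
```

Call:
step_arm([
  {"hand":0.1,"linear":[0,0,0.01],"roll":0},
  {"hand":0.1,"linear":[0,0,0.008],"roll":0},
  {"hand":0.1,"linear":[0,0,0],"roll":0},
  {"hand":0.1,"linear":[0,0,0],"roll":0},
])

```text
time: 24.58
tcp_pos: [0.5664, 0.1362, 0.0609]
orientation: [0.0, 0.865, 0.501, 0.0]
contact_force: [-1.5, 1.4, 0.3]
opening: 0.243
grip_force: 58.8
```

Call:
step_arm([
  {"hand":0.1,"linear":[0,0,0.008],"roll":0},
  {"hand":0.1,"linear":[0,0,0],"roll":0},
  {"hand":0.1,"linear":[0,0,0],"roll":0},
])

```text
time: 24.95
tcp_pos: [0.5665, 0.1363, 0.0606]
orientation: [0.0, 0.865, 0.501, 0.0]
contact_force: [-1.0, 1.7, 3.4]
opening: 0.237
grip_force: 58.9
```

Seated on the shoulder with a light force. I'll release and back off.

Call:
step_arm([
  {"hand":0.3,"linear":[0,0,0],"roll":0},
  {"hand":0.5,"linear":[0,0,0],"roll":0},
  {"hand":0.5,"linear":[0,0,0],"roll":0},
  {"hand":0.5,"linear":[0,0,0],"roll":0},
  {"hand":0.5,"linear":[0,0,-0.3],"roll":0},
  {"hand":0.5,"linear":[0,0,-0.6],"roll":0},
  {"hand":0.5,"linear":[0,0,-0.8],"roll":0},
  {"hand":0.5,"linear":[0,0,-0.6],"roll":0},
  {"hand":0.5,"linear":[0,0,0],"roll":0},
])

```text
time: 26.08
tcp_pos: [0.5679, 0.1364, 0.2017]
orientation: [0.001, 0.865, 0.501, 0.003]
contact_force: [0.2, 0.8, -0.6]
opening: 0.5
grip_force: 0.0
```

Run:
```python
from h import *
np.set_printoptions(precision=4,suppress=True)
im,_=robot.read_camera("scene")
cv2.imwrite("pics/s7.png",cv2.resize(im[130:270,220:400],(720,560),interpolation=cv2.INTER_CUBIC))
for n in("pin_grip","collar","mug","hen","jar"):
    for r in robot.landmark_of(n,"scene")[:5]: print(n,round(r["p"],2),np.array(r["centre"]))
s=robot.sense();print(s["tcp_pos"],s["contact_force"],s["opening"])
```

```text
pin_grip 0.84 [ 0.4365 -0.1628  0.0627]
pin_grip 0.74 [ 0.4464 -0.3161  0.0632]
pin_grip 0.72 [ 0.5559 -0.2649  0.0667]
pin_grip 0.63 [ 0.39   -0.2659  0.0614]
pin_grip 0.56 [0.5645 0.1366 0.0775]
collar 0.63 [0.5111 0.1216 0.0333]
mug 0.98 [ 0.6704 -0.2028 -0.002 ]
hen 0.7 [ 0.4739  0.341  -0.005 ]
hen 0.6 [ 0.5142  0.1268 -0.0023]
jar 0.89 [0.773  0.0487 0.0032]
jar 0.6 [ 0.5114  0.1247 -0.0031]
[0.5657 0.1361 0.197 ] [-0.4242 -0.2494  1.0146] 0.5059257572410123
```

View pics/s7.png

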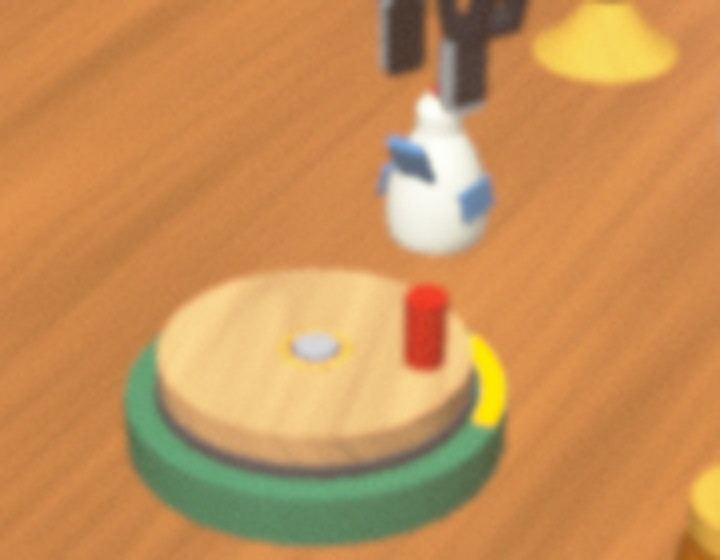

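The pin stands upright at crop (425,330) with its shoulder on the collar. The hen is untouched and the gripper is clear.

```bash
python3 -c "
from workcell import robot
print(robot.close_job())"
```

```text
the job is handed in; nothing more can be done
None
```

The red-topped pin is fully home through the collar in the locking hole and released, the mug, hen and jar were left standing where they were, and the job was handed in at about 26 s of the 72 s allowed; the hand-in returned no verdict.

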